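# Stand the casting flasks on their rubber bases

### The arm

A 6-joint arm with a two-finger parallel gripper is mounted at the origin on the work surface. World frame = base frame: x ahead of the robot, y to its left, z up, the work surface at z = 0. Lengths are in mm, angles in degrees, forces in N, time in s.
With the tool pointing down it reaches from about 350 to 850 mm from the base axis. Payload 8.1 kg.
Tool frame: the origin (TCP) lies between the finger pads; the fingertips stand 22 mm ahead of it and the grasp point (between the pads) lies 3 mm ahead of it; z points along the fingers, y is the line along which they close (so a half turn about z gives the same grasp; the last joint's range is limited). The gripper opens to 85 mm and grips with 20 to 120 N. Pads are 22 mm wide; open, the fingers measure 114 mm over their backs; the gripper's body (76 mm by 85 mm) begins 54 mm behind the grasp point. The pads swing forward as they close: fully open they stand 13 mm farther back than shut.
Start: joints at [-79.206, 7.471, 85.268, -0, 87.261, -4.893], TCP at [162.255, -577.649, 253.292] pointing down, gripper open.
Joint ranges: [-169.43, 169.43], [-51.17, 129.36], [1.28, 143.12], [-76.62, 256.62], [0, 156.53], [-152.29, 152.29]. Speed limits (degrees/s): [136.94, 136.94, 159.86, 180, 180, 180].

### API

Orientations are given as [roll, pitch, yaw] about the fixed x, y, z axes, in that order (R = Rz(yaw) Ry(pitch) Rx(roll)).
In Python, from bench import r, vision gives the robot as it stands.
- The arm moves only by the tool step_arm, never from a script. Its argument "targets" is a list that holds one entry, the list of rows, each a list of 6 numbers: the shift along the world's x, y, z in mm, then the turn, a rotation vector about the world's x, y, z in rad. In form: [[[x, y, z, rx, ry, rz], ...]]. A call has 1 to 12 rows; each row is the pose to reach, as a shift and turn from the pose commanded when the call began; what a row does not reach only later rows make up. A row lasts 1/12 s, in which the tool goes at most 41.7 mm and 7.16 degrees, less where a joint would pass 70% of its speed; a pose out of reach is approached as far as the arm can. A call with a gripper value outside its range is refused whole. "fingers" is the gripper's target within -1 to 1 (shut at 1, half-way at 0, fully open at -1), set as the call begins (left out, the last holds). The fingers move at their own pace and stop on an object; "newtons" is the grip in N (left out, the last holds). Time passes only in rows, so rows that repeat a pose let the fingers close. It gives the time, the measured TCP pose, the force, the opening and the grip force at its end, in the units of the state.
- r.sense(): the state, without advancing time (a new reading comes with each control period).
- vision.snapshot(name): name is "side" or "top"; returns a dict with "img" (420x560x3 uint8, blue, green, red), "mtx" (3x3 intrinsics, pixels), "eye" and "attitude" of the camera in the world. Camera axes: x right, y up, looking along -z (the intrinsics and any distortion apply to the point x, -y, -z); pixel columns grow to the right and rows downward; lengths in mm; the calibration is good to about 2 mm. A picture is of the moment at which its call begins. There is no depth.
- r.hand_in(): hands the job in; it is judged then, once.
The state is a dict: "time": time; "joint_pos": joint angles; "qd": joint speeds; "joint_efforts": joint torques, N m; "tool_pos": TCP position; "tcp_rot": TCP orientation; "ft_force": force on the tool from outside, world axes, zero at the start; "wrist_torque": the same for the moment, N m; "finger_gap": finger opening in mm; "grip_force": force on a finger pad.
Only numpy, scipy, OpenCV 4.12 (cv2) and the standard library are available. Lean on these libraries where they do the work, as an engineer would, in place of code of your own. Each camera call takes 0.05 s, during which the arm holds its last target. There are 200 camera calls.

### The job

On this jeweller's bench, stand each of the four open steel casting flasks upright and centred on its own rubber base, matching them by size: the smallest tube on the smallest disc, the next on the next, up to the widest on the widest, so that each tube surrounds the little cone and stands flat with an even rim of rubber around it. Leave the solid steel block and the lidded tin where they are, and let go of everything at the end.

Things in the scene. Friction and masses are not known exactly. Their poses are not given: they have to be found in the camera images.
- flask_small: Casting flask: a loose upright steel tube, open at both ends, dotted with small dark perforations; outer diameter 32 mm, height 50 mm, wall 2.5 mm, 0.09 kg or up to a third more or less. Origin: centre of its lower end; z up along its axis. Round, so it may be gripped across its outside at any yaw.
- flask_medium: Casting flask: a loose upright steel tube, open at both ends, dotted with small dark perforations; outer diameter 42 mm, height 55 mm, wall 2.5 mm, 0.13 kg or up to a third more or less. Origin: centre of its lower end; z up along its axis. Round, so it may be gripped across its outside at any yaw.
- flask_large: Casting flask: a loose upright steel tube, open at both ends, dotted with small dark perforations; outer diameter 52 mm, height 60 mm, wall 2.5 mm, 0.18 kg or up to a third more or less. Origin: centre of its lower end; z up along its axis. Round, so it may be gripped across its outside at any yaw.
- flask_extra: Casting flask: a loose upright steel tube, open at both ends, dotted with small dark perforations; outer diameter 62 mm, height 65 mm, wall 2.5 mm, 0.24 kg or up to a third more or less. Origin: centre of its lower end; z up along its axis. Round, so it may be gripped across its outside at any yaw.
- base_small: Rubber base for the 32 mm flask: a flat dark disc, diameter 50 mm (9 mm wider all round than its flask), 12 mm thick, fixed to the bench, with a small, somewhat lighter cone in the middle (10 mm wide at its foot, 9 mm high above the disc) that ends up inside the tube. Origin: centre of its underside, on the bench; the flask stands on its upper face, 12 mm higher. All four bases look alike except for diameter (50, 60, 70, 80 mm).
- base_medium: Rubber base for the 42 mm flask: a flat dark disc, diameter 60 mm (9 mm wider all round than its flask), 12 mm thick, fixed to the bench, with a small, somewhat lighter cone in the middle (10 mm wide at its foot, 9 mm high above the disc) that ends up inside the tube. Origin: centre of its underside, on the bench; the flask stands on its upper face, 12 mm higher. All four bases look alike except for diameter (50, 60, 70, 80 mm).
- base_large: Rubber base for the 52 mm flask: a flat dark disc, diameter 70 mm (9 mm wider all round than its flask), 12 mm thick, fixed to the bench, with a small, somewhat lighter cone in the middle (10 mm wide at its foot, 9 mm high above the disc) that ends up inside the tube. Origin: centre of its underside, on the bench; the flask stands on its upper face, 12 mm higher. All four bases look alike except for diameter (50, 60, 70, 80 mm).
- base_extra: Rubber base for the 62 mm flask: a flat dark disc, diameter 80 mm (9 mm wider all round than its flask), 12 mm thick, fixed to the bench, with a small, somewhat lighter cone in the middle (10 mm wide at its foot, 9 mm high above the disc) that ends up inside the tube. Origin: centre of its underside, on the bench; the flask stands on its upper face, 12 mm higher. All four bases look alike except for diameter (50, 60, 70, 80 mm).
- block: Solid round steel bench block, 50 mm in diameter, 35 mm high, flat closed top, loose, 0.5 kg; not a flask, stays where it is. Origin: centre of its underside.
- tin: Round aluminium tin with its lid on, 64 mm in diameter, 26 mm high, loose, 0.12 kg; not a flask, stays where it is. Origin: centre of its underside. (The unlisted clutter between the things - a flat steel plate, a tray of charcoal, a ring, a file, a hammer - is at most 50 mm high; the bur stands, pot and jar behind the working area, from 0.8 m ahead of the robot, are up to 170 mm high, and the equipment at the sides, over 0.62 m left or right of the robot, up to 200 mm.)
Things that resemble listed ones, but are neither listed nor needed, are in the scene too. Leave any yellow look-alike of the flask_medium alone.

How it is judged (in metres and radians):
At the end, for the whole second after the job is handed in: Each flask stands on the base of its own size, upright (within 0.08 rad), flat on the rubber (lower end 9 to 15 mm above the bench), its axis within 10 mm of the base's centre, at rest; the solid block and the lidded tin are within 25 mm of where they started (horizontal distance between flask_small and base_small below 0.01 m and z of flask_small in the frame of base_small between 0.009 and 0.015 m and angle between each of flask_small, flask_medium, flask_large, flask_extra's own z axis and vertical below 0.08 rad and linear speed of each of flask_small, flask_medium, flask_large, flask_extra below 0.02 m/s and horizontal distance between flask_medium and base_medium below 0.01 m and z of flask_medium in the frame of base_medium between 0.009 and 0.015 m and horizontal distance between flask_large and base_large below 0.01 m and z of flask_large in the frame of base_large between 0.009 and 0.015 m and horizontal distance between flask_extra and base_extra below 0.01 m and z of flask_extra in the frame of base_extra between 0.009 and 0.015 m and distance of each of block, tin from where it was at the start of the episode below 0.025 m); the robot touches nothing.
It fails at once if the solid steel block is shoved more than 25 mm away or knocked over (distance of block from where it was at the start of the episode above 0.025 m or angle between block's own z axis and vertical above 0.5 rad).
It fails at once if the lidded tin is shoved more than 25 mm away or knocked over (distance of tin from where it was at the start of the episode above 0.025 m or angle between tin's own z axis and vertical above 0.5 rad).
It also fails if it takes over 125 s, if anything falls off the work surface, if the arm or the gripper's body presses on something with over 40 N, if the wrist force passes 120 N, or if a joint passes its speed limit or range.

## Working session

There is one attempt and no reset: what is moved stays moved. The work goes in short steps, Python scripts to look and compute and a tool call to move; the robot and the scene stay as the last step left them, time stands still between calls to the robot, and variables do not carry over. Pictures are saved under pics/ and viewed, at most 14 in all, crops included, and the job is handed in when it is done.

Besides the shell and the picture viewer there is one more tool, called after "Request:" as name([rows], argument=value, ...), one row to a line, values as JSON. step_arm: Moves the arm, as the interface text tells. Its arguments: {"type":"object","properties":{"targets":{"type":"array"},"fingers":{"type":"number"},"newtons":{"type":"number"}},"required":["targets"]}

```bash
mkdir -p pics; ls; python3 - <<'E'
from bench import r, vision
import cv2
for n in("top","side"):
    s=vision.snapshot(n); cv2.imwrite(f"pics/{n}0.png",s["img"])
    print(n,s["mtx"],s["eye"],s["attitude"],[k for k in s])
print(r.sense())
E
```

```text
pics
top [[405.70573487   0.         274.40542097]
 [  0.         405.70573487 203.5109779 ]
 [  0.           0.           1.        ]] [ 402.46932858    3.38160351 1064.081953  ] [  8.28549755   0.412253   -88.7981726 ] ['img', 'mtx', 'eye', 'attitude']
side [[389.04883584   0.         278.58588331]
 [  0.         389.04883584 207.41875025]
 [  0.           0.           1.        ]] [201.85869833 531.73835226 640.23799885] [  46.0845679     0.67428526 -148.5034486 ] ['img', 'mtx', 'eye', 'attitude']
{'time': 0.1, 'joint_pos': array([-7.92055792e+01,  7.51094408e+00,  8.53225110e+01,  1.13382991e-03,
        8.72618127e+01, -4.89293878e+00]), 'qd': array([ 0.0136338 , -0.04878675, -0.06443276, -0.0618489 , -0.00830661,
       -0.05461785]), 'joint_efforts': array([ 1.71649546e-03, -5.70950460e+01, -5.01941407e+01, -2.02360643e-04,
        8.15352949e-03,  7.79418838e-05]), 'tool_pos': array([ 162.17681727, -577.19528971,  252.3526691 ]), 'tcp_rot': array([-1.79905176e+02, -9.25409811e-03,  1.56872968e+01]), 'ft_force': array([-0.29871704, -0.109822  , -0.38450926]), 'wrist_torque': array([-0.03280537,  0.06199761,  0.04096041]), 'grip_force': 0.0, 'finger_gap': 85.49425645330423}
```

View pics/top0.png

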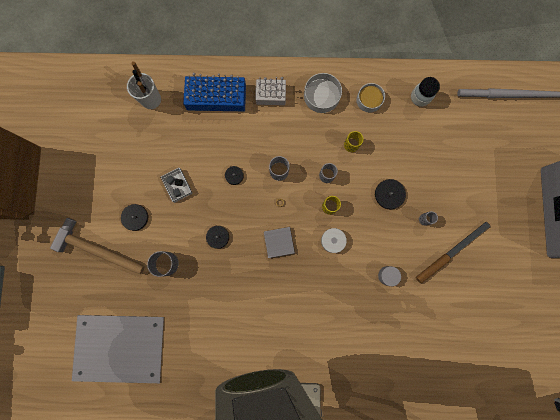

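View pics/side0.png

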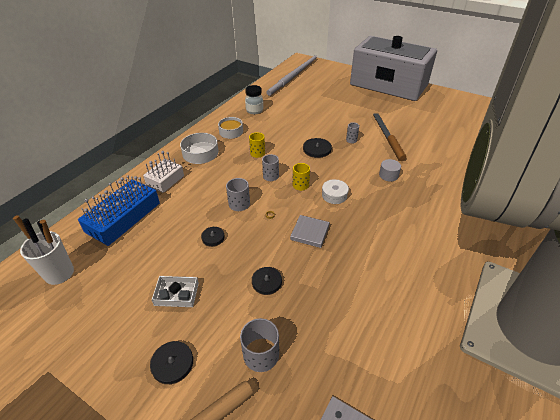

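Top view: the dark bases are at (234,175), (218,237), (134,217) and (390,194). The grey flasks are at (162,264), (279,168), (329,173) and (429,218), the block is at (391,276) and the tin at (334,240). There are yellow look-alikes at (355,142) and (332,204). The side view shows the same layout, with every flask upright.

```bash
cat > h.py <<'E'
import numpy as np, cv2
from scipy.spatial.transform import Rotation as R
def rot(s): return R.from_euler('xyz',s["attitude"],degrees=True).as_matrix()
def cast(s,uv,z):
    uv=np.atleast_2d(uv).astype(float); K=s["mtx"]
    d=np.c_[(uv[:,0]-K[0,2])/K[0,0],-(uv[:,1]-K[1,2])/K[1,1],-np.ones(len(uv))]@rot(s).T
    e=np.array(s["eye"]); return e[:2]+d[:,:2]*((z-e[2])/d[:,2])[:,None]
def proj(s,p):
    c=rot(s).T@(np.array(p,float)-s["eye"]); K=s["mtx"]
    return np.array([K[0,2]-K[0,0]*c[0]/c[2],K[1,2]+K[1,1]*c[1]/c[2]])
def blob(mask,uv,rad=28):
    n,l,st,c=cv2.connectedComponentsWithStats(mask.astype(np.uint8))
    i=[k for k in range(1,n) if st[k,4]>40]
    k=min(i,key=lambda k:np.hypot(*(c[k]-uv)))
    cs,_=cv2.findContours((l==k).astype(np.uint8),cv2.RETR_EXTERNAL,cv2.CHAIN_APPROX_NONE)
    return max(cs,key=len)[:,0],st[k]
def masks(img):
    h=cv2.cvtColor(img,cv2.COLOR_BGR2HSV); return (h[...,2]<62)&(h[...,1]<120),(h[...,1]<75)&(h[...,2]>0)
E
cat > m.py <<'E'
from bench import vision
from h import *
B=[(234,175),(218,237),(134,217),(390,194)]
F=[((429,218),50),((329,173),55),((279,168),60),((162,264),65),((391,276),35),((334,240),26)]
T={n:vision.snapshot(n) for n in("top","side")}
t=T["top"]
for n,s in T.items():
    d,g=masks(s["img"])
    for b in B:
        uv=b if n=="top" else proj(s,[*cast(t,b,12)[0],12])
        c,st=blob(d,uv); P=cast(s,c,12); (x,y),rr=cv2.minEnclosingCircle(P.astype(np.float32))
        hull=cv2.convexHull(P.astype(np.float32)); A=cv2.contourArea(hull);m=cv2.moments(hull)
        print(n,"base",b,np.round([m['m10']/m['m00'],m['m01']/m['m00'],2*np.sqrt(A/np.pi),2*rr]),st)
    for f,h in F:
        uv=f if n=="top" else proj(s,[*cast(t,f,h/2)[0],h/2])
        c,st=blob(g,uv); m=cv2.moments(cv2.convexHull(c)); q=(m['m10']/m['m00'],m['m01']/m['m00'])
        P=cast(s,c,h/2)
        print(n,"flask",f,h,np.round(cast(s,q,h/2)[0],1),st)
E
python3 m.py
```

```text
top base (234, 175) [629. 123.  48.  50.] [225 166  19  19 262]
top base (218, 237) [465. 160.  58.  60.] [206 226  23  23 402]
top base (134, 217) [512. 380.  69.  71.] [121 204  28  27 547]
top base (390, 194) [ 587. -289.   79.   81.] [375 179  31  31 715]
top flask (429, 218) 50 [ 524.  -381.8] [419 211  19  14 192]
top flask (329, 173) 55 [ 638.  -123.8] [319 163  19  20 198]
top flask (279, 168) 60 [647.3   4.2] [269 156  21  25 249]
top flask (162, 264) 65 [394.  293.4] [147 251  32  26 409]
top flask (391, 276) 35 [ 375.5 -281.1] [378 266  23  20 371]
top flask (334, 240) 26 [ 463.  -140.3] [321 228  26  25 508]
side base (234, 175) [625. 128.  52.  57.] [202 227  23  20 337]
side base (218, 237) [463. 165.  61.  65.] [252 267  30  28 638]
side base (134, 217) [509. 383.  70.  73.] [ 150  341   43   43 1382]
side base (390, 194) [ 583. -280.   84.   92.] [303 138  29  20 428]
side flask (429, 218) 50 [ 523.3 -378.9] [346 122  13  21 218]
side flask (329, 173) 55 [ 636.6 -122.9] [262 154  17  27 403]
side flask (279, 168) 60 [645.4   5. ] [226 178  24  33 657]
side flask (162, 264) 65 [394.2 291. ] [ 240  318   39   54 1448]
side flask (391, 276) 35 [ 375.2 -279.3] [379 159  22  23 391]
side flask (334, 240) 26 [ 461.8 -138.2] [322 179  27  25 543]
```

Request:
step_arm([
  [[15,8,0,0,0,-0.01],[50,27,0,0,0,-0.04],[85,46,0,0,0,-0.065],[120,65,0,0,0,-0.09],[155,85,0,0,0,-0.12],[190,104,0,0,0,-0.145],[225,123,0,0,0,-0.17],[260,142,-5,0,0,-0.2],[293,160,-20,0,0,-0.225],[323,176,-40,0,0,-0.25],[347,189,-60,0,0,-0.265],[361.5,197,-80,0,0,-0.274]],
], fingers=-1, newtons=40)

```text
time: 1.2
tool_pos: [526.4, -378.4, 172.3]
tcp_rot: [-180.0, -0.0, 0.1]
ft_force: [-0.1, -0.5, -0.1]
finger_gap: 85.4
grip_force: 0.0
```

Request:
step_arm([
  [[0,0,-10,0,0,0],[0,0,-30,0,0,0],[0,0,-50,0,0,0],[0,0,-70,0,0,0],[0,0,-90,0,0,0],[0,0,-105,0,0,0],[0,0,-118,0,0,0],[0,0,-128,0,0,0],[0,0,-134,0,0,0],[0,0,-137,0,0,0],[0,0,-138,0,0,0],[0,0,-138,0,0,0]],
])

```text
time: 2.2
tool_pos: [524.1, -381.0, 35.9]
tcp_rot: [180.0, -0.0, -0.0]
ft_force: [0.6, 0.5, 0.1]
finger_gap: 85.4
grip_force: 0.0
```

Request:
step_arm([
  [[0,0,0,0,0,0],[0,0,0,0,0,0],[0,0,0,0,0,0],[0,0,0,0,0,0],[0,0,0,0,0,0],[0,0,0,0,0,0],[0,0,0,0,0,0],[0,0,0,0,0,0],[0,0,0,0,0,0],[0,0,0,0,0,0]],
], fingers=1)

```text
time: 3.03
tool_pos: [524.1, -380.8, 35.9]
tcp_rot: [180.0, -0.0, -0.0]
ft_force: [-0.5, 1.4, 5.4]
finger_gap: 31.0
grip_force: 39.9
```

Request:
step_arm([
  [[0,0,8,0,0,0],[0,0,25,0,0,0],[0,0,45,0,0,0],[0,0,65,0,0,0],[2,8,85,0,0,0],[6,28,98,0,0,0],[12,58,105,0,0,0],[20,95,105,0,0,0],[28,135,105,0,0,0],[36,173,105,0,0,0],[44,211,105,0,0,0],[51,245,105,0,0,0]],
])

```text
time: 4.03
tool_pos: [574.6, -133.3, 140.4]
tcp_rot: [-180.0, 0.0, 0.0]
ft_force: [0.8, -0.7, -0.8]
finger_gap: 31.1
grip_force: 39.7
```

Request:
step_arm([
  [[8,38,0,0,0,0],[16,76,0,0,0,0],[24,114,0,0,0,0],[32,150,0,0,0,0],[39,184,0,0,0,0],[46,214,0,0,0,0],[51,237,0,0,0,0],[54,252,0,0,0,0],[55,259.5,0,0,0,0],[55,259.5,0,0,0,0],[55,259.5,0,0,0,0]],
])

```text
time: 4.95
tool_pos: [629.5, 123.0, 140.1]
tcp_rot: [180.0, 0.0, -0.0]
ft_force: [-0.1, 0.5, -1.3]
finger_gap: 31.1
grip_force: 39.7
```

Request:
step_arm([
  [[0,0.5,-8,0,0,0],[0,0.5,-25,0,0,0],[0,0.5,-45,0,0,0],[0,0.5,-62,0,0,0],[0,0.5,-75,0,0,0],[0,0.5,-83,0,0,0],[0,0.5,-88,0,0,0],[0,0.5,-91,0,0,0],[0,0.5,-92,0,0,0],[0,0.5,-92.5,0,0,0],[0,0.5,-92.5,0,0,0],[0,0.5,-92.5,0,0,0]],
])

```text
time: 5.95
tool_pos: [630.4, 124.5, 48.8]
tcp_rot: [-180.0, -0.1, -0.0]
ft_force: [0.4, 0.6, 0.2]
finger_gap: 31.0
grip_force: 39.7
```

Request:
step_arm([
  [[0,0,0,0,0,0],[0,0,0,0,0,0],[0,0,0,0,0,0],[0,0,0,0,0,0],[0,0,0,0,0,0],[0,0,2,0,0,0],[0,0,10,0,0,0],[0,0,25,0,0,0],[0,0,45,0,0,0],[0,0,65,0,0,0],[0,0,85,0,0,0],[0,0,92.5,0,0,0]],
], fingers=-1)

```text
time: 6.95
tool_pos: [632.0, 124.6, 145.9]
tcp_rot: [-180.0, -0.4, -0.0]
ft_force: [0.6, 0.2, 0.7]
finger_gap: 85.4
grip_force: 0.0
```

Request:
step_arm([
  [[0,-10,0,0,0,0],[1,-35,0,0,0,0],[2,-70,0,0,0,0],[3,-108,0,0,0,0],[4,-146,0,0,0,0],[5,-184,0,0,0,0],[6,-215,0,0,0,0],[7,-236,0,0,0,0],[7.5,-246,0,0,0,0],[7.5,-248,-5,0,0,0],[7.5,-248,-20,0,0,0],[7.5,-248,-40,0,0,0]],
])

```text
time: 7.95
tool_pos: [638.3, -123.1, 101.1]
tcp_rot: [180.0, -0.2, 0.0]
ft_force: [-0.8, -0.1, 0.2]
finger_gap: 85.4
grip_force: 0.0
```

```bash
cat > look.py <<'E'
import sys
from bench import r,vision
from h import *
t=vision.snapshot("top");s=vision.snapshot("side")
k=sys.argv[1]
o=np.hstack([t["img"],s["img"]])
cv2.imwrite(f"pics/{k}_t.png",t["img"]);cv2.imwrite(f"pics/{k}_s.png",s["img"])
# x y h for each requested flask
for a in sys.argv[2:]:
    x,y,z,h=map(float,a.split(','))
    for n,c in(("top",t),("side",s)):
        u,v=proj(c,[x,y,z+h/2]).astype(int)
        cv2.imwrite(f"pics/{k}_{n}_{int(h)}.png",cv2.resize(c["img"][max(v-35,0):v+35,max(u-35,0):u+35],(350,350),interpolation=cv2.INTER_CUBIC))
        print(n,u,v)
    if 1:
        ims=[cv2.imread(f"pics/{k}_{n}_{int(h)}.png") for n in("top","side")]
        ims=[cv2.resize(i,(350,350)) for i in ims]
        cv2.imwrite(f"pics/{k}_c{int(h)}.png",np.hstack(ims))
print(r.sense()["tool_pos"])
E
python3 look.py a 630,124,12,50
```

```text
top 232 172
side 210 225
[ 634.24019017 -121.51268659   95.39184639]
```

View pics/a_c50.png

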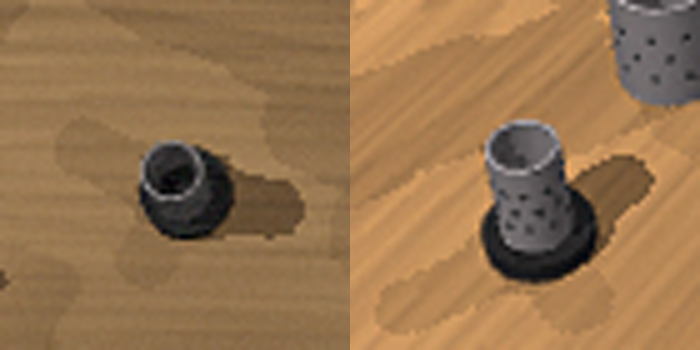

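The small flask stands upright on its base and looks centred: the tube is at (232,172) in the top view, with an even rubber rim in the side crop. Next is the medium flask.

Request:
step_arm([
  [[0,0,-8,0,0,0],[0,0,-24,0,0,0],[0,0,-40,0,0,0],[0,0,-52,0,0,0],[0,0,-60,0,0,0],[0,0,-64,0,0,0],[0,0,-65,0,0,0],[0,0,-65,0,0,0]],
])

```text
time: 8.72
tool_pos: [637.5, -123.6, 35.6]
tcp_rot: [180.0, -0.0, -0.0]
ft_force: [0.3, 0.5, 0.5]
finger_gap: 85.3
grip_force: 0.0
```

Request:
step_arm([
  [[0,0,0,0,0,0],[0,0,0,0,0,0],[0,0,0,0,0,0],[0,0,0,0,0,0],[0,0,0,0,0,0],[0,0,0,0,0,0],[0,0,0,0,0,0],[0,0,0,0,0,0],[0,0,0,0,0,0],[0,0,0,0,0,0]],
], fingers=1)

```text
time: 9.55
tool_pos: [637.8, -123.8, 36.2]
tcp_rot: [180.0, -0.1, -0.0]
ft_force: [-1.5, 1.0, 5.1]
finger_gap: 41.7
grip_force: 40.9
```

Request:
step_arm([
  [[0,0,8,0,0,0],[0,0,25,0,0,0],[0,0,45,0,0,0],[0,0,65,0,0,0],[-4,7,85,0,0,0],[-15,25,98,0,0,0],[-31,51,105,0,0,0],[-50,83,105,0,0,0],[-68,113,105,0,0,0],[-86,142,105,0,0,0],[-104,172,105,0,0,0],[-122,202,105,0,0,0]],
])

```text
time: 10.55
tool_pos: [513.9, 79.5, 140.3]
tcp_rot: [-180.0, 0.0, -0.0]
ft_force: [0.2, 0.3, -1.1]
finger_gap: 41.7
grip_force: 40.7
```

Request:
step_arm([
  [[-18,29,0,0,0,0],[-33,54,0,0,0,0],[-44,72,0,0,0,0],[-50,82,-5,0,0,0],[-50.5,83,-20,0,0,0],[-50.5,83,-40,0,0,0],[-50.5,83,-58,0,0,0],[-50.5,83,-72,0,0,0],[-50.5,83,-82,0,0,0],[-50.5,83,-89,0,0,0],[-50.5,83,-92,0,0,0],[-50.5,83,-92.5,0,0,0]],
])

```text
time: 11.55
tool_pos: [465.0, 161.1, 48.2]
tcp_rot: [180.0, 0.0, -0.0]
ft_force: [0.0, -0.3, -1.1]
finger_gap: 41.5
grip_force: 40.8
```

Request:
step_arm([
  [[0,0,0,0,0,0],[0,0,0,0,0,0],[0,0,0,0,0,0]],
])

```text
time: 11.8
tool_pos: [465.3, 161.4, 48.2]
tcp_rot: [-180.0, -0.1, -0.0]
ft_force: [1.5, 0.4, -0.2]
finger_gap: 41.3
grip_force: 40.8
```

Request:
step_arm([
  [[0,0,0,0,0,0],[0,0,0,0,0,0],[0,0,0,0,0,0],[0,0,0,0,0,0],[0,0,0,0,0,0],[0,0,2,0,0,0],[0,0,10,0,0,0],[0,0,25,0,0,0],[0,0,45,0,0,0],[0,0,65,0,0,0],[0,0,85,0,0,0],[0,0,92.5,0,0,0]],
], fingers=-1)

```text
time: 12.8
tool_pos: [466.5, 161.8, 144.2]
tcp_rot: [-179.9, -0.3, -0.0]
ft_force: [0.2, -0.2, 0.4]
finger_gap: 85.6
grip_force: 0.0
```

Request:
step_arm([
  [[8,-7,0,0,0,0],[28,-24,0,0,0,0],[56,-48,0,0,0,0],[84,-73,0,0,0,0],[112,-97,0,0,0,0],[138,-120,0,0,0,0],[160,-139,0,0,0,0],[174,-151,0,0,0,0],[180.5,-156.5,0,0,0,0],[181,-157,-5,0,0,0],[181,-157,-20,0,0,0],[181,-157,-30,0,0,0]],
])

```text
time: 13.8
tool_pos: [644.6, 5.0, 108.3]
tcp_rot: [-180.0, 0.1, 0.0]
ft_force: [0.8, 0.3, -0.3]
finger_gap: 85.0
grip_force: 0.0
```

```bash
python3 look.py b 465,161,12,55
```

```text
top 215 236
side 266 269
[642.86648415   5.33949592 106.58122088]
```

View pics/b_c55.png

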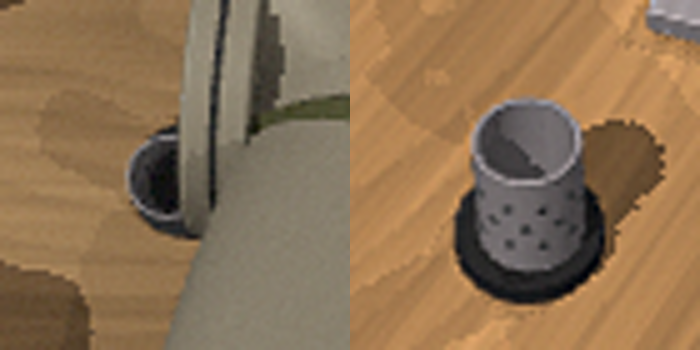

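The medium flask stands upright and centred at side (266,269). In the top view it is partly hidden by the arm. Next is the large flask.

Request:
step_arm([
  [[0,0,-8,0,0,0],[0,0,-24,0,0,0],[0,0,-42,0,0,0],[0,0,-57,0,0,0],[0,0,-67,0,0,0],[0,0,-73,0,0,0],[0,0,-75,0,0,0],[0,0,-75,0,0,0],[0,0,-75,0,0,0]],
])

```text
time: 14.65
tool_pos: [646.4, 4.3, 36.1]
tcp_rot: [180.0, -0.1, -0.0]
ft_force: [-0.3, -0.0, 0.4]
finger_gap: 85.3
grip_force: 0.0
```

Request:
step_arm([
  [[0,0,0,0,0,0],[0,0,0,0,0,0],[0,0,0,0,0,0],[0,0,0,0,0,0],[0,0,0,0,0,0],[0,0,0,0,0,0],[0,0,0,0,0,0],[0,0,0,0,0,0],[0,0,0,0,0,0],[0,0,0,0,0,0]],
], fingers=1)

```text
time: 15.48
tool_pos: [646.5, 4.3, 36.4]
tcp_rot: [180.0, -0.1, -0.0]
ft_force: [-1.5, 0.1, 5.5]
finger_gap: 51.8
grip_force: 42.1
```

Request:
step_arm([
  [[0,0,8,0,0,0],[0,0,25,0,0,0],[0,0,45,0,0,0],[0,0,65,0,0,0],[-2,6,85,0,0,0],[-8,22,98,0,0,0],[-18,50,105,0,0,0],[-30,85,105,0,0,0],[-43,121,105,0,0,0],[-56,157,105,0,0,0],[-69,193,105,0,0,0],[-82,229,105,0,0,0]],
])

```text
time: 16.48
tool_pos: [562.6, 234.7, 140.4]
tcp_rot: [180.0, 0.0, -0.0]
ft_force: [0.7, 0.2, -1.7]
finger_gap: 51.7
grip_force: 42.2
```

Request:
step_arm([
  [[-13,36,0,0,0,0],[-25,71,0,0,0,0],[-36,103,0,0,0,0],[-45,128,0,0,0,0],[-50,142,-4,0,0,0],[-52,147.5,-16,0,0,0],[-52,148,-34,0,0,0],[-52,148,-54,0,0,0],[-52,148,-72,0,0,0],[-52,148,-84,0,0,0],[-52,148,-90,0,0,0],[-52,148,-92.5,0,0,0]],
])

```text
time: 17.48
tool_pos: [511.6, 379.7, 48.3]
tcp_rot: [179.9, 0.1, -0.1]
ft_force: [-13.4, -8.7, 25.2]
finger_gap: 51.8
grip_force: 44.1
```

Request:
step_arm([
  [[0,0,0,0,0,0],[0,0,0,0,0,0],[0,0,0,0,0,0]],
])

```text
time: 17.73
tool_pos: [512.6, 380.7, 48.5]
tcp_rot: [180.0, -0.1, -0.1]
ft_force: [-0.9, -3.6, 4.7]
finger_gap: 51.6
grip_force: 42.6
```

Request:
step_arm([
  [[0,0,0,0,0,0],[0,0,0,0,0,0],[0,0,0,0,0,0],[0,0,0,0,0,0],[0,0,0,0,0,0],[0,0,2,0,0,0],[0,0,10,0,0,0],[0,0,25,0,0,0],[0,0,45,0,0,0],[0,0,65,0,0,0],[0,0,85,0,0,0],[0,0,92.5,0,0,0]],
], fingers=-1)

```text
time: 18.73
tool_pos: [513.3, 382.4, 144.8]
tcp_rot: [-179.8, -0.3, -0.0]
ft_force: [-0.7, 0.8, 0.6]
finger_gap: 85.2
grip_force: 0.0
```

Request:
step_arm([
  [[-5,-4,0,0,0,0.08],[-14,-10,0,0,0,0.19],[-25,-19,0,0,0,0.3],[-37,-28,0,0,0,0.41],[-49,-37,0,0,0,0.52],[-61,-46,0,0,0,0.63],[-73,-55,0,0,0,0.74],[-85,-64,0,0,0,0.85],[-97,-73,0,0,0,0.96],[-108,-81,0,0,0,1.07],[-115,-87,0,0,0,1.18],[-118.5,-89,0,0,0,1.29]],
])

```text
time: 19.73
tool_pos: [392.2, 291.6, 140.0]
tcp_rot: [-180.0, 0.0, 74.2]
ft_force: [-0.3, -0.0, -0.1]
finger_gap: 85.5
grip_force: 0.0
```

Request:
step_arm([
  [[0,0,-2,0,0,0.11],[0,0,-8,0,0,0.2],[0,0,-16,0,0,0.26],[0,0,-22,0,0,0.28],[0,0,-25,0,0,0.28],[0,0,-25,0,0,0.28]],
])

```text
time: 20.23
tool_pos: [392.6, 292.0, 114.3]
tcp_rot: [-179.9, 0.1, 89.8]
ft_force: [-1.0, 0.1, 0.3]
finger_gap: 85.7
grip_force: 0.0
```

```bash
python3 look.py c 512.5,381.5,12,60 394,292.4,0,65
```

```text
top 129 215
side 167 351
top 162 263
side 259 345
[393.21552519 292.32562381 115.28317529]
```

View pics/c_c60.png

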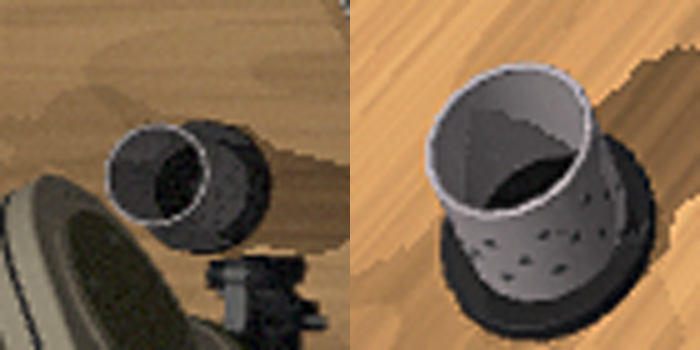

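View pics/c_c65.png

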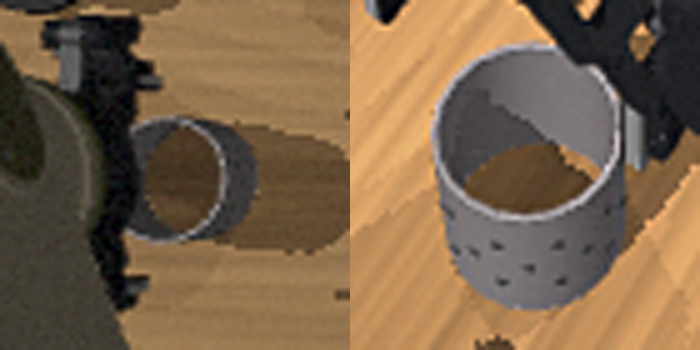

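The large flask stands on its base, with the tube at about (129,215) in the top view. The extra flask at (162,263) lies between the fingers with a clear gap on both sides.

Request:
step_arm([
  [[0,0,-8,0,0,0],[0,0,-24,0,0,0],[0,0,-42,0,0,0],[0,0,-58,0,0,0],[0,0,-70,0,0,0],[0,0,-77,0,0,0],[0,0,-80,0,0,0],[0,0,-80,0,0,0],[0,0,-80,0,0,0]],
])

```text
time: 21.08
tool_pos: [393.7, 292.6, 35.9]
tcp_rot: [180.0, -0.0, 89.9]
ft_force: [0.4, 0.1, -0.3]
finger_gap: 85.3
grip_force: 0.0
```

Request:
step_arm([
  [[0,0,0,0,0,0],[0,0,0,0,0,0],[0,0,0,0,0,0],[0,0,0,0,0,0],[0,0,0,0,0,0],[0,0,0,0,0,0],[0,0,0,0,0,0],[0,0,0,0,0,0],[0,0,0,0,0,0],[0,0,0,0,0,0]],
], fingers=1)

```text
time: 21.92
tool_pos: [394.1, 292.8, 36.5]
tcp_rot: [179.9, -0.1, 89.9]
ft_force: [-0.6, -0.8, 6.5]
finger_gap: 60.4
grip_force: 43.3
```

Request:
step_arm([
  [[0,0,8,0,0,0],[0,0,25,0,0,0],[0,0,45,0,0,0],[0,0,65,0,0,0],[0,0,85,0,0,0],[2,-6,98,0,0,0],[7,-20,105,0,0,0],[15,-45,105,0,0,0],[25,-76,105,0,0,0],[36,-109,105,0,0,0],[47,-142,105,0,0,0],[58,-175,105,0,0,0]],
])

```text
time: 22.92
tool_pos: [451.1, 115.9, 140.6]
tcp_rot: [180.0, -0.0, 90.0]
ft_force: [0.6, -0.2, -2.0]
finger_gap: 60.8
grip_force: 44.3
```

Request:
step_arm([
  [[11,-33,0,0,0,0],[22,-66,0,0,0,0],[33,-99,0,0,0,0],[44,-132,0,0,0,0],[55,-165,0,0,0,0],[66,-198,0,0,0,0],[77,-231,0,0,0,0],[88,-264,0,0,0,0],[99,-297,0,0,0,0],[109,-327,0,0,0,0],[118,-354,0,0,0,0],[126,-378,0,0,0,0]],
])

```text
time: 23.92
tool_pos: [577.1, -262.6, 140.3]
tcp_rot: [-180.0, -0.0, 89.9]
ft_force: [0.5, 0.3, -2.7]
finger_gap: 60.3
grip_force: 44.3
```

Request:
step_arm([
  [[5,-16,0,0,0,0],[9,-26,0,0,0,0],[10,-29.5,0,0,0,0],[10,-29.5,0,0,0,0],[10,-29.5,0,0,0,0]],
])

```text
time: 24.33
tool_pos: [586.9, -289.5, 140.1]
tcp_rot: [-180.0, -0.0, 89.9]
ft_force: [-0.4, -0.2, -2.0]
finger_gap: 60.3
grip_force: 44.3
```

Request:
step_arm([
  [[0,0,-8,0,0,0],[0,0,-25,0,0,0],[0,0,-45,0,0,0],[0,0,-62,0,0,0],[0,0,-75,0,0,0],[0,0,-83,0,0,0],[0,0,-88,0,0,0],[0,0,-91,0,0,0],[0,0,-92,0,0,0],[0,0,-92.5,0,0,0],[0,0,-92.5,0,0,0],[0,0,-92.5,0,0,0]],
])

```text
time: 25.33
tool_pos: [587.7, -290.5, 48.6]
tcp_rot: [179.9, 0.0, 89.9]
ft_force: [0.2, 0.2, -2.9]
finger_gap: 60.6
grip_force: 44.3
```

Release it, lift off and back away to the robot's right, away from the bases, for the final check.

Request:
step_arm([
  [[0,0,-0.5,0,0,0],[0,0,-0.5,0,0,0],[0,0,-0.5,0,0,0],[0,0,-0.5,0,0,0],[0,0,-0.5,0,0,0],[0,0,2,0,0,0],[0,0,10,0,0,0],[0,0,25,0,0,0],[0,0,45,0,0,0],[0,0,65,0,0,0],[0,0,85,0,0,0],[0,0,110,0,0,0]],
], fingers=-1)

```text
time: 26.33
tool_pos: [587.0, -290.0, 159.6]
tcp_rot: [-180.0, -0.0, 89.9]
ft_force: [0.6, 0.1, 0.4]
finger_gap: 85.3
grip_force: 0.0
```

Request:
step_arm([
  [[-8,-5,10,0,0,0],[-28,-18,30,0,0,0],[-58,-38,50,0,0,0],[-88,-58,60,0,0,0],[-118,-78,70,0,0,0],[-148,-98,80,0,0,0],[-178,-118,80,0,0,0],[-208,-138,80,0,0,0],[-238,-158,80,0,0,0],[-262,-175,80,0,0,0],[-280,-188,80,0,0,0],[-285,-190,80,0,0,0]],
])

```text
time: 27.33
tool_pos: [298.7, -482.2, 238.5]
tcp_rot: [-180.0, 0.1, 89.7]
ft_force: [0.5, -0.4, 0.2]
finger_gap: 85.5
grip_force: 0.0
```

Request:
step_arm([
  [[0,0,0,0,0,0],[0,0,0,0,0,0],[0,0,0,0,0,0]],
])

```text
time: 27.58
tool_pos: [303.1, -479.5, 238.0]
tcp_rot: [180.0, -0.0, 90.0]
ft_force: [-0.5, 1.0, -0.2]
finger_gap: 85.3
grip_force: 0.0
```

```bash
python3 look.py d 588,-290,12,65; cat > v.py <<'E'
from bench import vision
from h import *
G=[("small",630,124,50,32),("med",465.4,161.3,55,42),("large",512.5,381.7,60,52),("extra",588,-290,65,62)]
for n in("top","side"):
    s=vision.snapshot(n); hsv=cv2.cvtColor(s["img"],cv2.COLOR_BGR2HSV)
    rim=((hsv[...,2]>115)&(hsv[...,1]<60))
    for k,x,y,h,D in G:
        z=12+h; u=proj(s,[x,y,z]); 
        m=np.argwhere(rim)[:,::-1]; P=cast(s,m,z); d=np.hypot(P[:,0]-x,P[:,1]-y)
        P=P[(d<D/2+12)]
        if len(P)>8:
            (cx,cy),rr=cv2.minEnclosingCircle(P.astype(np.float32)); print(n,k,len(P),"rim off base",round(cx-x,1),round(cy-y,1),"D",round(2*rr,1))
    for k,f,h in(("block",(375.3,-280.2),35),("tin",(462.4,-139.3),26)):
        c,_=blob(masks(s["img"])[1],proj(s,[*f,h/2])); m=cv2.moments(cv2.convexHull(c)); print(k,cast(s,(m['m10']/m['m00'],m['m01']/m['m00']),h/2)[0].round(1))
E
python3 v.py
```

```text
top 394 191
side 317 135
[ 303.29811101 -479.41549486  237.83758004]
top small 16 rim off base 0.6 1.8 D 30.1
top med 18 rim off base -1.6 1.5 D 40.0
top large 35 rim off base 0.3 0.6 D 51.1
top extra 33 rim off base 0.0 -2.5 D 60.4
block [ 375.5 -281.1]
tin [ 463.  -140.3]
side small 33 rim off base -2.5 2.9 D 31.7
side med 59 rim off base -2.5 2.4 D 41.3
side large 128 rim off base -2.0 0.8 D 51.6
side extra 39 rim off base -0.9 1.5 D 61.2
block [ 375.4 -279.8]
tin [ 461.8 -138.2]
```

View pics/d_t.png

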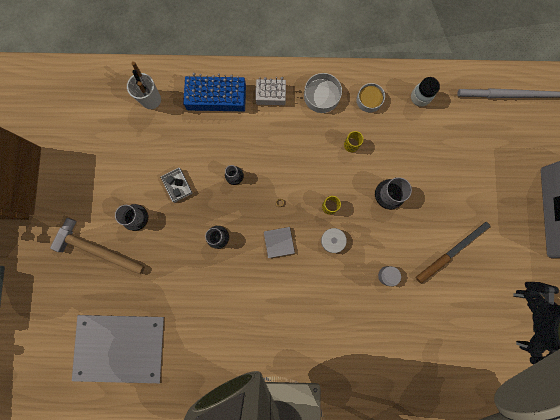

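View pics/d_s.png

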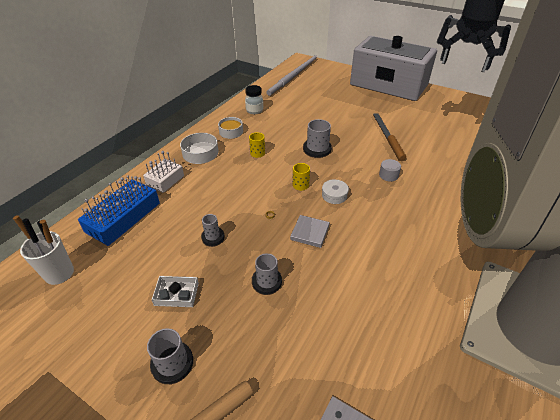

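All four flasks stand on their own bases, within about 4 mm of centre by the rim fit. In the top view they are at (234,175), (218,237), (132,217) and (393,193). The block and tin have not moved, and the arm is clear.

```bash
python3 -c "
from bench import r
print(r.hand_in())"
```

```text
the job is handed in; nothing more can be done
None
```

I handed the job in at about 28 s: all four flasks stand on their matching bases, within about 4 mm of centre by camera measurement. The block and tin have not moved, and the gripper is open and clear; no verdict came back.

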